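# Clamp the glass flange joint

### The job

Squeeze the wings of the self-closing clamp so that its forks open, take it off its parking post, and lower it, held open, astride the two orange flanges of the glass line until you feel its forks seat on the tubes: press it home firmly but gently, since the line sits on springs and its height varies. Then let the clamp close and let go, so that it stands upright on the line and holds the two flanges tight together. Do not touch the glass line with the gripper, do not drop the clamp, and leave the bottle, beaker and stopper alone.

Things in the scene. Friction and masses are not known exactly. Their poses are not given: they have to be found in the camera images.
- clamp: Self-closing spring clamp, steel with two blue wing bars, loose, 75 g. Origin on the brass pivot pin in mid-clamp; z up, x along the pin, y the way jaws and wings move. At start it bites the parking disc, forks down, wings up. Squeezing the wings together opens the jaws below; let go, they snap shut and pinch with about 6.5 N.
- wings (a point): Point midway between the blue wing bars, 44 mm above the pivot. Bars: horizontal along x, 12 mm diameter, 30 mm long, 52 mm over their outer sides at rest. They take 8 N each to start moving and 10 N at fully open, 29 mm outside width, where stops end the motion: a grip of about 25 N opens it surely. Squeezed, the bars rise 3 to 4 mm relative to the pivot.
- forks (a point): Point between the jaws, 47 mm below the pivot, where the fork slots begin when closed. Jaws: 32 mm wide (x), 4 mm thick. Below here each is a fork: two tines, 20 mm slot between, ends 69 mm below the pivot. Fully open, inner faces are 29 mm apart 39 mm below the pivot, slot bottoms lie 44 mm and tine ends 66 mm below the pivot.
- jaw (a joint): Opening angle of each of the clamp's two jaws (they move equally), rad: 0 as it bites the 10 mm parking disc (inner faces upright), 0.25 fully open, about 0.02 on the closed flange pair.
- park: Fixed parking post: dark base 80 x 70 x 12 mm, a 12 mm rod and on it an upright white disc 30 mm diameter and 10 mm thick (along y), centre 95 mm above the bench. Origin at the centre of the base's underside. The clamp starts on the disc with its pivot about 155 mm above the bench; it comes off straight up once open.
- stand: Fixed stand of the glass line: grey base 90 x 250 x 12 mm (x, y, z), origin at the centre of its underside. The line runs along y: two glass tubes, 16 mm diameter. Their axis is 86 to 114 mm above the bench, different every time and not measured: find it by feel. Saddles carry the tubes 95 mm either side of the middle and reach 7 mm above the axis.
- foot_mid (a point): Middle of the base's top, 12 mm above the bench, under the flange joint. Each tube ends here in an orange flange disc, 32 mm diameter, 6 mm thick. At start the pair spans y = -12 to +6 mm. The line is sprung vertically: it yields from 3.5 N on, 0.25 mm per N. Forks astride both tubes, slot bottoms on them, 4 to 10 N is right; over 14 N endangers the glass.
- foot_bulb (a point): Point on the base level (12 mm above the bench) under the amber bulb, 48 mm diameter, that ends the fixed tube 118 mm to +y of the middle. The fixed tube's flange face is at y = 0; the tube on the -y side slides along y.
- flange (a joint): Gap between the two flange faces, m: 0.006 at start (a light spring of about 2 N holds it open), 0 when they meet.
- bottle: Amber jar with black cap, 52 mm diameter, 100 mm high, bystander; origin at the centre of its underside.
- beaker: Glass beaker, 60 mm diameter, 70 mm high, bystander; origin at the centre of its underside.
- stopper: Black rubber stopper, 30 mm diameter at the top, 28 mm high, bystander; origin at the centre of its underside.
Mind the look-alikes: they are no part of the job. Several things have the shape of the clamp; the one meant has the colours described above.

How it is judged:
By the outcome, as a careful person would: the job done as asked, in the order asked, and still so for the second after the job is handed in, with the robot touching nothing.
It also fails if it takes over 50 s, if anything falls off the work surface, if the arm or the gripper's body presses on something with over 40 N, if the wrist force passes 120 N, or if a joint passes its speed limit or range.

### The arm

A 6-joint arm with a two-finger parallel gripper is mounted at the origin on the work surface. World frame = base frame: x ahead of the robot, y to its left, z up, the work surface at z = 0. Lengths are in m, angles in rad, forces in N, time in s.
With the tool pointing down it reaches from about 0.325 to 0.85 m from the base axis. Payload 15.5 kg.
Tool frame: the origin (TCP) lies at the very end of the fingers, on their centre line; the grasp point (between the pads) lies 19 mm behind it; y points along the fingers, z is the direction in which the jaws open and shut, and the axes are right-handed (so a half turn about y gives the same grasp; the last joint's range is limited). The gripper opens to 91 mm and grips with 3 to 60 N. Pads are 32 mm wide; open, the fingers measure 118 mm over their backs; the gripper's body (76 mm by 178 mm) begins 60 mm behind the grasp point.
Start: joints at [-0.096, 0.494, 1.345, -0, 1.302, -0.096], TCP at [0.625, 0, 0.214] pointing down, gripper open.
Joint ranges: [-2.91, 2.91], [-0.82, 2.16], [0.22, 2.67], [-1.22, 4.37], [0.12, 2.79], [-3.08, 3.08]. Speed limits (rad/s): [1.89, 1.89, 2.57, 3.01, 3.01, 3.01].

### API

Orientations are given as a 3x3 rotation matrix whose columns are the frame's x, y, z axes.
In Python, from rig import status, viewer, ctrl gives the robot as it stands.
- The arm moves only by the tool step_arm, never from a script. Its argument "deltas" is a list of rows, each a list of 7 numbers: the shift along the world's x, y, z in mm, then the turn, a rotation vector about the world's x, y, z in rad, then the closure, from 0 (fully open) to 1 (shut). In form: [[tx, ty, tz, wx, wy, wz, jaw], ...]. A call has 1 to 5 rows; each row is the pose to reach, as a shift and turn from the pose measured when the call began; what a row does not reach only later rows make up. A row lasts 1/8 s, in which the tool goes at most 62.5 mm and 10.7 degrees, less where a joint would pass 70% of its speed; a pose out of reach is approached as far as the arm can. A call with a gripper value outside its range is refused whole. The fingers move at their own pace and stop on an object; "force" is the grip in N (left out, the last holds). Time passes only in rows, so rows that repeat a pose let the fingers close. It gives the time, the measured TCP pose, the force and the opening at its end, in the units of the state.
- status.get_obs(): the state, without advancing time (a new reading comes with each control period).
- viewer.camera(name): name is "scene" or "side" or "wrist"; returns a dict with "image" (480x640x3 uint8, red, green, blue), "z_map" (480x640 float32, m along the optical axis (not along the pixel's ray), 0 where there is no reading), "fx", "fy", "cx", "cy" (pixels), "world_from_camera" (4x4, takes a point from camera to world coordinates). Camera axes: x right, y down, z forward; pixel columns grow to the right and rows downward; lengths in m; the calibration is good to about 2 mm. A picture is of the moment at which its call begins.
- ctrl.close_job(): hands the job in, once; it reports no verdict.
The state is a dict: "clock": time; "joint_positions": joint angles; "qvel": joint speeds; "joint_efforts": joint torques, N m; "ee_pos": TCP position; "tcp_rot": TCP orientation; "force": force on the tool from outside, world axes, zero at the start; "wrist_torque": the same for the moment, N m; "width": opening from 0.0 (shut) to 1.0 (fully open).
Only numpy, scipy, OpenCV 4.12 (cv2) and the standard library are available. Lean on these libraries where they do the work, as an engineer would, in place of code of your own. Each camera call takes 0.05 s, during which the arm holds its last target.

## Working session

There is one attempt and no reset: what is moved stays moved. The work goes in short steps, Python scripts to look and compute and a tool call to move; the robot and the scene stay as the last step left them, time stands still between calls to the robot, and variables do not carry over. Pictures are saved under pics/ and viewed, and the job is handed in when it is done.

Besides the shell and the picture viewer there is one more tool, called after "Emit:" in YAML: its name, and indented under it one key for each argument. step_arm: Moves the arm, as the interface text tells. Its arguments: {"type":"object","properties":{"deltas":{"type":"array","items":{"type":"array","items":{"type":"number"}}},"force":{"type":"number"}},"required":["deltas"]}

```bash
mkdir -p pics; cat > h.py <<'E'
import numpy as np, cv2
from rig import status, viewer, ctrl
def snap(n,tag):
    c=viewer.camera(n); cv2.imwrite(f'pics/{tag}.png',c['image'][:,:,::-1]); np.savez(f'pics/{tag}.npz',**c); return c
def pts(c):
    z=c['z_map']; v,u=np.mgrid[:480,:640]
    P=np.stack([(u-c['cx'])*z/c['fx'],(v-c['cy'])*z/c['fy'],z],-1)
    T=np.array(c['world_from_camera']); return P@T[:3,:3].T+T[:3,3]
E
python3 - <<'E'
from h import *
print(status.get_obs())
for n in ['scene','side']:
    c=snap(n,n+'0'); print(n,c['world_from_camera'],c['fx'])
E
```

```text
{'clock': 0.0, 'joint_positions': array([-9.55023650e-02,  4.94191850e-01,  1.34610920e+00,  1.88950255e-05,
        1.30248266e+00, -9.54669173e-02]), 'qvel': array([-0.00061981, -0.00123107,  0.00025948, -0.00143279, -0.00028726,
       -0.00197138]), 'joint_efforts': array([-1.07322368e-03, -8.78814626e+01, -3.81857479e+01,  7.05250050e-02,
        5.33505273e-02, -1.50444166e-04]), 'ee_pos': array([6.24637750e-01, 4.28783854e-05, 2.13340299e-01]), 'tcp_rot': array([[-4.05457083e-05, -1.18388993e-03,  9.99999298e-01],
       [-9.99999991e-01,  1.31711639e-04, -4.03898042e-05],
       [-1.31663729e-04, -9.99999291e-01, -1.18389526e-03]]), 'force': array([-0.02483453, -0.13638846, -0.46574545]), 'wrist_torque': array([-0.05080962, -0.00957217,  0.03732489]), 'width': 0.9983969222811582}
scene [[-0.18618451  0.57485307 -0.79679312  1.12104238]
 [ 0.98248243  0.11551298 -0.14623622  0.12919037]
 [ 0.00797561 -0.81006216 -0.58628976  0.54220916]
 [ 0.          0.          0.          1.        ]] 457.7167480689503
side [[-9.54284185e-01 -1.76531358e-01  2.41201934e-01  4.05628433e-01]
 [-2.98899510e-01  5.61220899e-01 -7.71809682e-01  6.26011772e-01]
 [ 8.81045462e-04 -8.08620914e-01 -5.88329365e-01  6.01433029e-01]
 [ 0.00000000e+00  0.00000000e+00  0.00000000e+00  1.00000000e+00]] 464.92898134747895
```

View pics/scene0.png

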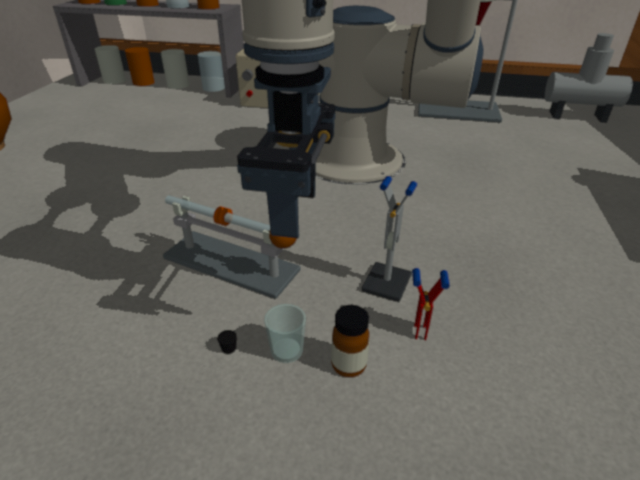

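View pics/side0.png

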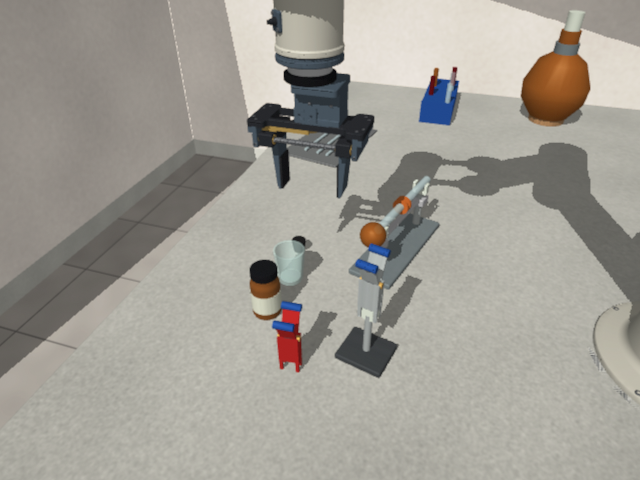

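Two things have the clamp's shape: the steel one with blue wings on the dark post (scene ~(395,215), side ~(370,285)) and a red-bodied one on the bench (scene ~(428,305), side ~(290,340)). The steel one on the parking post fits the description. I'll confirm it in a crop and measure.

```bash
python3 - <<'E'
from h import *
out=[]
for n,(x0,y0,x1,y1) in {'scene':(340,165,460,345),'side':(260,230,420,380)}.items():
    im=cv2.imread(f'pics/{n}0.png')[y0:y1,x0:x1]
    out.append(cv2.resize(im,(390,560),interpolation=cv2.INTER_CUBIC))
cv2.imwrite('pics/crop0.png',np.hstack(out))
for n in ['scene','side']:
    c=dict(np.load(f'pics/{n}0.npz')); P=pts(c); im=c['image'].astype(int); R,G,B=im[...,0],im[...,1],im[...,2]
    hsv=cv2.cvtColor(c['image'],cv2.COLOR_RGB2HSV)
    ws=(P[...,0]>.25)&(P[...,0]<.95)&(abs(P[...,1])<.6)&(c['z_map']>0)&(P[...,2]<.35)
    def rep(name,m,k=12):
        nn,l,s,ce=cv2.connectedComponentsWithStats((m&ws).astype(np.uint8))
        for i in range(1,nn):
            if s[i,4]>=k:
                Q=P[l==i]; print(n,name,s[i,4],ce[i].round(),'med',np.median(Q,0).round(4),'lo',np.percentile(Q,3,0).round(3),'hi',np.percentile(Q,97,0).round(3))
    rep('blue',(hsv[...,0]>105)&(hsv[...,0]<125)&(hsv[...,1]>180)&(B>80))
    rep('orange',(hsv[...,0]<16)&(hsv[...,1]>180)&(R>90),20)
    # bases: height 0.012
    rep('base',(abs(P[...,2]-.012)<.004),300)
E
```

```text
scene blue 47 [386. 181.] med [0.4913 0.113  0.2036] lo [0.481 0.108 0.201] hi [0.503 0.117 0.205]
scene blue 47 [412. 186.] med [0.4998 0.1518 0.2037] lo [0.487 0.148 0.202] hi [0.512 0.156 0.205]
scene blue 49 [417. 275.] med [0.6028 0.1725 0.1182] lo [0.59  0.17  0.117] hi [0.616 0.176 0.12 ]
scene blue 41 [445. 277.] med [0.6021 0.212  0.118 ] lo [0.587 0.21  0.117] hi [0.614 0.215 0.119]
scene orange 23 [288. 239.] med [ 0.5457 -0.0323  0.1124] lo [ 0.543 -0.038  0.109] hi [ 0.549 -0.027  0.115]
scene orange 27 [421. 292.] med [0.613  0.1816 0.0926] lo [0.6   0.178 0.083] hi [0.614 0.186 0.101]
scene base 3882 [233. 263.] med [ 0.5041 -0.1511  0.0113] lo [ 0.444 -0.271  0.009] hi [ 0.559 -0.043  0.013]
scene base 1092 [387. 281.] med [0.5003 0.1322 0.0111] lo [0.458 0.097 0.009] hi [0.534 0.166 0.013]
side blue 136 [379. 250.] med [0.4871 0.1162 0.2032] lo [0.474 0.11  0.199] hi [0.501 0.121 0.205]
side blue 154 [366. 266.] med [0.4963 0.1553 0.2028] lo [0.483 0.15  0.198] hi [0.51  0.16  0.205]
side blue 118 [291. 306.] med [0.6    0.176  0.1173] lo [0.587 0.172 0.113] hi [0.613 0.18  0.12 ]
side blue 139 [283. 326.] med [0.597  0.2159 0.1175] lo [0.583 0.211 0.113] hi [0.61  0.22  0.119]
side orange 128 [404. 203.] med [ 0.4893 -0.1543  0.1171] lo [ 0.48  -0.168  0.1  ] hi [ 0.508 -0.148  0.123]
side orange 369 [372. 235.] med [ 0.5276 -0.029   0.1185] lo [ 0.506 -0.047  0.104] hi [ 0.545 -0.021  0.131]
side orange 287 [263. 289.] med [0.6754 0.1118 0.0713] lo [0.661 0.1   0.058] hi [0.698 0.117 0.081]
side orange 872 [290. 341.] med [0.5963 0.2009 0.0632] lo [0.583 0.177 0.013] hi [0.612 0.206 0.105]
side orange 47 [265. 317.] med [0.676  0.1143 0.0098] lo [0.664 0.11  0.006] hi [0.692 0.118 0.014]
side base 1865 [406. 245.] med [ 0.4793 -0.1694  0.0115] lo [ 0.433 -0.265  0.009] hi [ 0.508 -0.043  0.014]
side base 1595 [367. 352.] med [0.4871 0.1389 0.0116] lo [0.453 0.101 0.009] hi [0.53  0.169 0.014]
```

View pics/crop0.png

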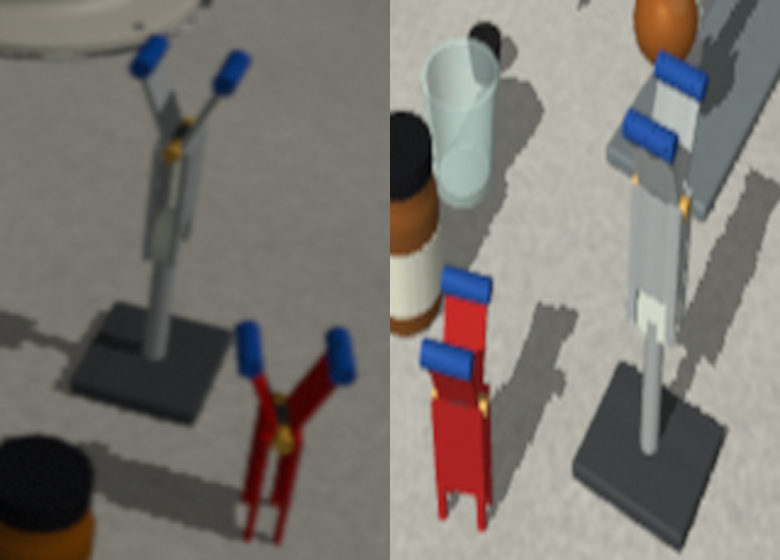

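The crop confirms it: the grey steel body with blue wings sits on the white disc of the post (left and right panels). The red one stands on the bench and isn't part of the job. Next I'll fit the stand and clamp geometry.

```bash
python3 - <<'E'
from h import *
from scipy.optimize import least_squares
allb={'stand':[], 'park':[]}
for n in ['scene','side']:
    c=dict(np.load(f'pics/{n}0.npz')); P=pts(c); im=c['image']; hsv=cv2.cvtColor(im,cv2.COLOR_RGB2HSV); R=im[...,0]
    ok=(c['z_map']>0)
    for k,m in {'stand':(P[...,0]>.4)&(P[...,0]<.6)&(P[...,1]<-.02)&(P[...,1]>-.32),'park':(P[...,0]>.4)&(P[...,0]<.57)&(P[...,1]<.2)&(P[...,1]>.06)}.items():
        Q=P[ok&m&(abs(P[...,2]-.0115)<.0035)]; 
        r=cv2.minAreaRect((Q[:,:2]*1000).astype(np.float32)); print(n,k,r)
    # tube + bulb
    s=ok&(P[...,0]>.4)&(P[...,0]<.6)&(P[...,1]<.0)&(P[...,1]>-.3)&(P[...,2]>.07)&(P[...,2]<.14)
    o=s&(hsv[...,0]<16)&(hsv[...,1]>150)
    for nm,mm in {'bulb':o&(P[...,1]>-.075),'fl':o&(P[...,1]<-.1)}.items():
        Q=P[mm]; 
        if len(Q)<15: print(n,nm,len(Q)); continue
        if nm=='bulb':
            f=least_squares(lambda p:np.linalg.norm(Q-p,axis=1)-.024,Q.mean(0)-[0,0,.02],loss='soft_l1',f_scale=.002)
            print(n,'bulb',f.x.round(4),np.abs(f.fun).mean())
        else:
            print(n,'fl',len(Q),np.percentile(Q,[2,50,98],axis=0).round(4))
    t=s&~o
    Q=P[t]; print('tube pts',len(Q))
    # axis projection
    if len(Q)>50:
        top=Q[Q[:,2]>np.percentile(Q[:,2],30)]
        vx,vy,x0,y0=cv2.fitLine((top[:,:2]*1000).astype(np.float32),cv2.DIST_HUBER,0,.01,.01).ravel(); print('line',vx,vy,x0,y0,np.arctan2(-vx,vy) if vy>0 else np.arctan2(vx,-vy), np.percentile(Q[:,2],[50,90,97]))
E
```

```text
scene stand ((496.9239196777344, -159.05540466308594), (251.63272094726562, 91.33363342285156), 74.56231689453125)
scene park ((494.2754211425781, 131.3524169921875), (70.01991271972656, 81.04326629638672), 77.3154525756836)
scene bulb [ 0.5273 -0.0453  0.1069] 0.0006824168848129669
scene fl 194 [[ 0.4876 -0.1719  0.0977]
 [ 0.5046 -0.161   0.1153]
 [ 0.5124 -0.1503  0.1233]]
tube pts 2013
line 0.27727452 0.96079075 499.92285 -167.93115 -0.28095624 [0.10140854 0.11428983 0.11523568]
side stand ((493.9575500488281, -157.4993896484375), (252.39488220214844, 89.94824981689453), 74.18622589111328)
side park ((491.3401794433594, 133.22329711914062), (71.38328552246094, 79.19609069824219), 77.36981201171875)
side bulb [ 0.5265 -0.045   0.107 ] 0.0008431142880584143
side fl 152 [[ 0.4793 -0.1693  0.0966]
 [ 0.4895 -0.1544  0.1165]
 [ 0.5096 -0.1472  0.1234]]
tube pts 1023
line 0.26442155 0.9644072 486.70105 -168.31023 -0.26760408 [0.10785744 0.11492516 0.11628203]
```

The fits agree across both cameras:
- **Stand:** centre ≈ (495.4, -158.3) mm, yaw ≈ -0.272 rad. The bulb sphere fit confirms this.
- **Tube axis:** z ≈ 107 mm.
- **Post and clamp:** (493, 133) mm, yaw ≈ -0.221 rad.

Now I'll move above the clamp.

Emit:
step_arm:
  deltas:
    - [-20, 20, 30, 0, 0, 0.18, 0]
    - [-60, 60, 60, 0, 0, 0.36, 0]
    - [-100, 100, 60, 0, 0, 0.54, 0]
    - [-131, 133, 60, 0, 0, 0.72, 0]
    - [-131, 133, 60, 0, 0, 0.9, 0]
  force: 25

```text
clock: 0.72
ee_pos: [0.4913, 0.1349, 0.2735]
tcp_rot: [[0.789, -0.002, 0.615], [-0.615, -0.0, 0.789], [-0.001, -1.0, -0.001]]
force: [0.1, -0.6, 0.2]
width: 1.0
```

Emit:
step_arm:
  deltas:
    - [0, 0, 0, 0, 0, 0.18, 0]
    - [0, 0, 0, 0, 0, 0.36, 0]
    - [0, 0, 0, 0, 0, 0.45, 0]
    - [0, 0, 0, 0, 0, 0.45, 0]
    - [0, 0, 0, 0, 0, 0.45, 0]

```text
clock: 1.35
ee_pos: [0.4913, 0.1349, 0.2734]
tcp_rot: [[0.977, -0.001, 0.213], [-0.213, -0.001, 0.977], [-0.001, -1.0, -0.001]]
force: [-0.2, -0.3, -0.3]
width: 0.997
```

```bash
python3 - <<'E'
from h import *
o=status.get_obs(); print(o['clock'],o['ee_pos'],o['tcp_rot'].round(4),o['joint_positions'].round(3),o['force'])
for n in ['wrist','side','scene']:
    c=snap(n,n+'1'); P=pts(c); hsv=cv2.cvtColor(c['image'],cv2.COLOR_RGB2HSV)
    ws=(P[...,0]>.4)&(P[...,0]<.58)&(P[...,1]<.2)&(P[...,1]>.06)&(c['z_map']>0)&(P[...,2]>.17)&(P[...,2]<.25)
    m=(hsv[...,0]>105)&(hsv[...,0]<125)&(hsv[...,1]>180)&ws
    nn,l,s,ce=cv2.connectedComponentsWithStats(m.astype(np.uint8))
    for i in range(1,nn):
        if s[i,4]>15: Q=P[l==i]; print(n,s[i,4],ce[i],np.median(Q,0).round(4),np.percentile(Q,2,0).round(4),np.percentile(Q,98,0).round(4))
E
```

```text
1.35 [0.49125721 0.13490244 0.27340944] [[ 0.9771 -0.0015  0.2128]
 [-0.2128 -0.0011  0.9771]
 [-0.0012 -1.     -0.0014]] [ 1.510e-01  2.730e-01  1.536e+00 -1.000e-03  1.334e+00 -1.205e+00] [-0.24236919 -0.3044893  -0.26652053]
wrist 19 [343.89473684 259.94736842] [0.5006 0.1533 0.2051] [0.4987 0.1517 0.2028] [0.5037 0.1551 0.2068]
wrist 18 [342.         271.94444444] [0.5093 0.1504 0.2059] [0.5057 0.1481 0.2044] [0.5113 0.152  0.2072]
side 133 [379.33082707 249.96992481] [0.4869 0.1165 0.2029] [0.4735 0.111  0.1983] [0.501  0.121  0.2056]
side 153 [366.37908497 265.87581699] [0.4965 0.1553 0.2027] [0.4826 0.1492 0.1984] [0.5103 0.1602 0.2053]
scene 59 [385.22033898 182.6779661 ] [0.4975 0.1116 0.2032] [0.4793 0.1062 0.1972] [0.5042 0.1165 0.2046]
scene 67 [410.79104478 187.82089552] [0.5058 0.1504 0.203 ] [0.4875 0.1454 0.1958] [0.5129 0.1564 0.2046]
```

View pics/wrist1.png

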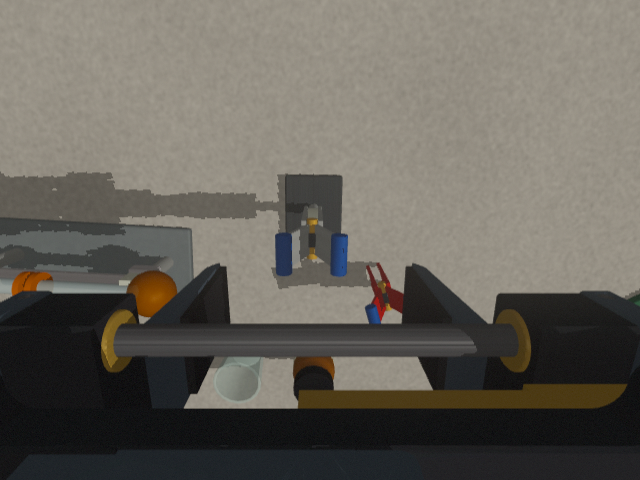

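The wrist view shows the clamp from above, with blue bars at (283,254) and (340,254) and the brass pivot at (312,240). The red decoy is at (383,290), and the glass line is at lower left. I'll measure the bars and the line in this camera too.

```bash
python3 - <<'E'
from h import *
c=dict(np.load('pics/wrist1.npz'));P=pts(c);hsv=cv2.cvtColor(c['image'],cv2.COLOR_RGB2HSV)
m=(hsv[...,0]>100)&(hsv[...,0]<130)&(hsv[...,1]>120)&(abs(P[...,2]-.2)<.02)
nn,l,s,ce=cv2.connectedComponentsWithStats(m.astype(np.uint8))
C=[]
for i in range(1,nn):
    if s[i,4]>100:
        Q=P[l==i]; r=cv2.minAreaRect((Q[:,:2]*1000).astype(np.float32)); print(s[i,4],ce[i],np.median(Q,0).round(4),r,np.percentile(Q[:,2],98)); C.append(r[0])
C=np.array(C); print('mid',C.mean(0),np.arctan2(*(C[1]-C[0])[::-1]))
q=(abs(P[...,2]-.0115)<.003)&(P[...,0]>.42)&(P[...,0]<.56)
for y0,y1 in[(.06,.2)]:
    Q=P[q&(P[...,1]>y0)&(P[...,1]<y1)]; print('park',cv2.minAreaRect((Q[:,:2]*1000).astype(np.float32)))
E
```

```text
588 [283.72619048 254.06632653] [0.487  0.1124 0.2058] ((487.8611755371094, 111.94860076904297), (10.596468925476074, 29.680551528930664), 76.8879165649414) 0.20756230987262556
625 [338.9728 254.792 ] [0.496  0.1507 0.2057] ((496.761474609375, 150.67254638671875), (11.565483093261719, 30.63976287841797), 76.94036102294922) 0.20749640063239927
mid [492.31132507 131.31057358] 1.3448802141329497
park ((488.03533935546875, 131.85304260253906), (70.05361938476562, 71.51675415039062), 77.41560363769531)
```

Emit:
step_arm:
  deltas:
    - [1, -3, -30, 0, 0, -0.008, 0]
    - [1, -3, -70, 0, 0, -0.008, 0]
    - [1, -3, -91, 0, 0, -0.008, 0]
    - [1, -3, -91, 0, 0, -0.008, 0]
    - [1, -3, -91, 0, 0, -0.008, 0.3]

```text
clock: 2.12
ee_pos: [0.4928, 0.132, 0.1834]
tcp_rot: [[0.976, -0.0, 0.22], [-0.22, -0.001, 0.976], [-0.0, -1.0, -0.001]]
force: [1.1, 1.1, 0.6]
width: 0.92
```

Emit:
step_arm:
  deltas:
    - [0, 0, 0, 0, 0, 0, 0.4]
    - [0, 0, 0, 0, 0, 0, 0.46]
    - [0, 0, 0, 0, 0, 0, 0.6]
    - [0, 0, 0, 0, 0, 0, 0.75]
    - [0, 0, 0, 0, 0, 0, 0.85]

```text
clock: 2.75
ee_pos: [0.4928, 0.132, 0.1833]
tcp_rot: [[0.976, -0.0, 0.22], [-0.22, -0.001, 0.976], [-0.0, -1.0, -0.001]]
force: [-1.0, 0.1, -0.4]
width: 0.376
```

```bash
python3 - <<'E'
from h import *
o=status.get_obs(); print(o['clock'],o['ee_pos'],o['width'],o['force'],o['wrist_torque'])
c=snap('side','side2')
a=cv2.resize(c['image'][200:380,280:460,::-1],(540,540),interpolation=cv2.INTER_CUBIC)
cv2.imwrite('pics/side2c.png',a)
E
```

```text
2.75 [0.49275394 0.13198105 0.18332413] 0.3762672301109618 [-1.02956643  0.1236269  -0.37081903] [ 0.09690919 -0.0739054   0.0032734 ]
```

View pics/side2c.png

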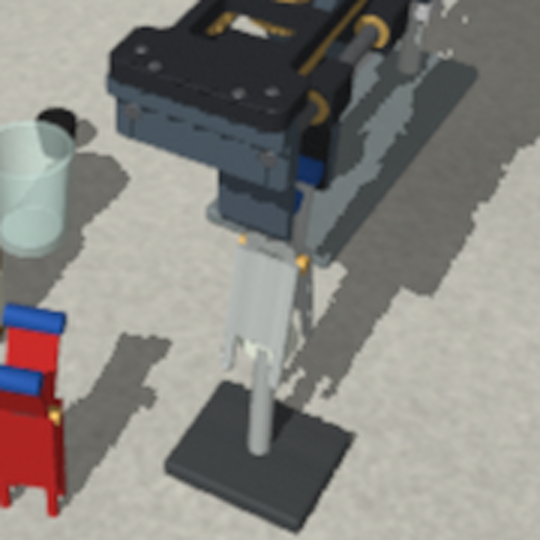

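The fingers are around the bars, the jaws are opening, and the width is still shrinking. I'll keep squeezing.

Emit:
step_arm:
  deltas:
    - [0, 0, 0, 0, 0, 0, 0.85]
    - [0, 0, 0, 0, 0, 0, 0.85]
    - [0, 0, 0, 0, 0, 0, 0.85]
  force: 28

```text
clock: 3.18
ee_pos: [0.4928, 0.1319, 0.1833]
tcp_rot: [[0.976, -0.0, 0.22], [-0.22, -0.001, 0.976], [-0.0, -1.0, -0.001]]
force: [-0.2, 0.4, -0.5]
width: 0.304
```

```bash
python3 - <<'E'
from h import *
o=status.get_obs(); print(o['clock'],o['ee_pos'],o['width'],o['force'],o['wrist_torque'])
c=snap('side','side3');d=snap('scene','scene3')
a=cv2.resize(c['image'][200:380,280:460,::-1],(390,390),interpolation=cv2.INTER_CUBIC)
b=cv2.resize(d['image'][140:320,300:480,::-1],(390,390),interpolation=cv2.INTER_CUBIC)
cv2.imwrite('pics/c3.png',np.hstack([a,b]))
E
```

```text
3.175 [0.49279537 0.13194166 0.18330834] 0.3041706295410275 [-0.23506677  0.42890881 -0.53608305] [ 0.13625876 -0.04384644 -0.03054529]
```

View pics/c3.png

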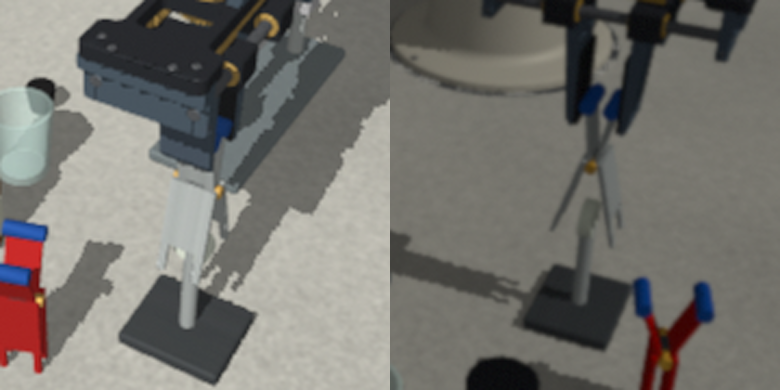

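The forks are fully open around the white disc (right panel, ~(590,200)) and clear of it. Lifting straight up, then crossing to above the line.

Emit:
step_arm:
  deltas:
    - [0, 0, 15, 0, 0, 0, 0.85]
    - [0, 0, 40, 0, 0, 0, 0.85]
    - [0, 0, 65, 0, 0, 0, 0.85]
    - [0, 0, 80, 0, 0, 0, 0.85]
    - [0, 0, 80, 0, 0, 0, 0.85]

```text
clock: 3.9
ee_pos: [0.4932, 0.1321, 0.2639]
tcp_rot: [[0.976, 0.001, 0.22], [-0.22, -0.001, 0.976], [0.001, -1.0, -0.0]]
force: [0.0, -0.0, -0.2]
width: 0.304
```

Emit:
step_arm:
  deltas:
    - [0, -25, 0, 0, 0, -0.01, 0.85]
    - [0, -65, 0, 0, 0, -0.02, 0.85]
    - [0, -110, 0, 0, 0, -0.03, 0.85]
    - [1, -155, 0, 0, 0, -0.04, 0.85]
    - [2, -200, 0, 0, 0, -0.05, 0.85]

```text
clock: 4.53
ee_pos: [0.4946, -0.0693, 0.2627]
tcp_rot: [[0.963, -0.0, 0.269], [-0.269, -0.0, 0.963], [-0.0, -1.0, -0.0]]
force: [-0.3, -0.7, -0.1]
width: 0.304
```

Emit:
step_arm:
  deltas:
    - [0, -40, 0, 0, 0, 0, 0.85]
    - [0, -75, 0, 0, 0, 0, 0.85]
    - [0, -92, 0, 0, 0, 0, 0.85]
    - [0, -92, 0, 0, 0, 0, 0.85]
    - [0, -92, 0, 0, 0, 0, 0.85]

```text
clock: 5.15
ee_pos: [0.4945, -0.1603, 0.2624]
tcp_rot: [[0.963, -0.001, 0.268], [-0.268, 0.0, 0.963], [-0.001, -1.0, -0.0]]
force: [-0.2, 0.3, -0.9]
width: 0.307
```

```bash
python3 - <<'E'
from h import *
o=status.get_obs(); print(o['clock'],o['ee_pos'],o['tcp_rot'].round(4),o['width'],o['force'],o['wrist_torque'])
for n in ['scene','side','wrist']: snap(n,n+'4')
E
```

```text
5.15 [ 0.4944774  -0.1603233   0.26242673] [[ 9.634e-01 -9.000e-04  2.681e-01]
 [-2.681e-01  2.000e-04  9.634e-01]
 [-9.000e-04 -1.000e+00 -0.000e+00]] 0.30726497731163344 [-0.15094081  0.3139694  -0.88358998] [ 0.13522171 -0.04819625 -0.01704133]
```

View pics/scene4.png

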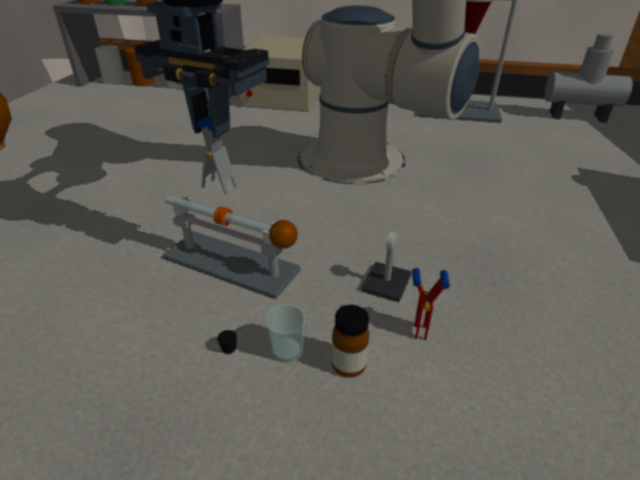

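View pics/side4.png

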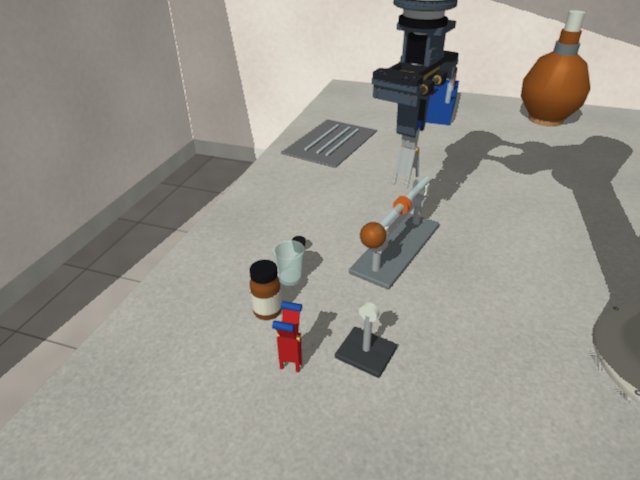

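View pics/wrist4.png

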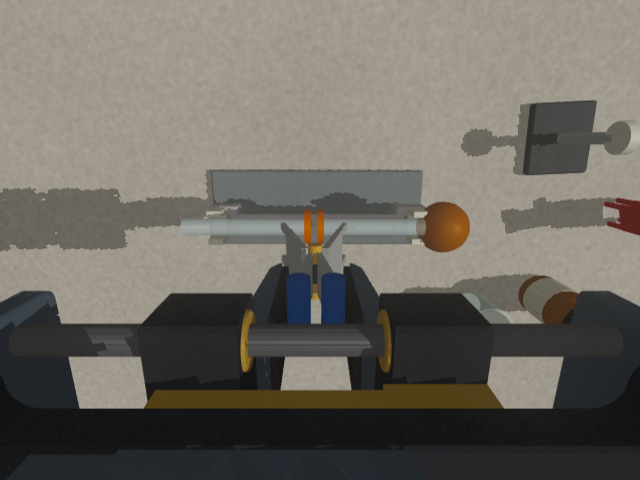

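The clamp hangs open and upright over the line. In the wrist view the tine ends are at (290,225) and (340,225), straddling the orange pair at (307–324,228), with the tube along row ~228. Tolerance across the tube is only ±2 mm, so I'll compare the clamp and the line within each camera.

```bash
python3 - <<'E'
from h import *
a=-0.2713; ex=np.array([np.cos(a),np.sin(a)]); ey=np.array([-np.sin(a),np.cos(a)]); o0=np.array([.4954,-.1583])
for n in ['scene','side','wrist']:
    c=dict(np.load(f'pics/{n}4.npz'));P=pts(c);im=c['image'];hsv=cv2.cvtColor(im,cv2.COLOR_RGB2HSV).astype(int)
    L=np.stack([(P[...,:2]-o0)@ex,(P[...,:2]-o0)@ey,P[...,2]],-1)*1000
    ok=(c['z_map']>0)&(abs(L[...,0])<60)&(abs(L[...,1])<140)
    def d(nm,m):
        Q=L[ok&m]
        if len(Q)>10: print(n,nm,len(Q),'lo',np.percentile(Q,2,0).round(1),'med',np.median(Q,0).round(1),'hi',np.percentile(Q,98,0).round(1))
    blue=(hsv[...,0]>100)&(hsv[...,0]<130)&(hsv[...,1]>120)&(L[...,2]>200)
    org=(hsv[...,0]<16)&(hsv[...,1]>150)
    d('bars',blue)
    for z0,z1 in[(160,175),(175,190),(190,210),(210,230)]: d(f'body{z0}',(L[...,2]>z0)&(L[...,2]<z1)&(abs(L[...,1])<40)&~org)
    d('pin',(L[...,2]>215)&(L[...,2]<260)&(hsv[...,0]<25)&(hsv[...,1]>120)&(abs(L[...,1])<15))
    d('flange',org&(abs(L[...,1])<25)&(L[...,2]>85)&(L[...,2]<130))
    t=ok&~org&(L[...,2]>98)&(L[...,2]<122)&(abs(L[...,1])<85)&(abs(L[...,1])>14)
    Q=L[t]
    if len(Q)>40:
        from scipy.optimize import least_squares
        f=least_squares(lambda p:np.hypot(Q[:,0]-p[0]-p[1]*Q[:,1],Q[:,2]-p[2])-8,[0,0,105],loss='soft_l1',f_scale=1)
        print(n,'tube x0,slope,z',f.x.round(3),len(Q),np.abs(f.fun).mean().round(2))
E
```

```text
scene bars 186 lo [ -8.4 -30.  271. ] med [ 13.1  -7.1 279.5] hi [ 36.5  13.4 442. ]
scene body160 89 lo [-15.1 -26.6 163.5] med [  9.6  18.8 169. ] hi [ 16.3  22.4 174.7]
scene body175 172 lo [-15.9 -23.9 175.4] med [  3.1  15.3 185.1] hi [ 16.2  19.5 189.6]
scene body190 303 lo [-14.3 -18.5 190.6] med [  4.2  12.1 199.9] hi [ 16.5  16.3 209.6]
scene body210 273 lo [-15.2 -13.3 210.6] med [  6.5   7.8 219.9] hi [ 16.9  11.6 229.6]
scene pin 22 lo [ 12.3  -6.1 225.7] med [ 16.4  -1.7 229.8] hi [ 18.1   1.9 232.9]
scene flange 204 lo [ -9.2 -10.7  97.7] med [  9.9   0.6 115.4] hi [ 16.8   6.4 123. ]
scene tube x0,slope,z [7.87000e-01 2.00000e-03 1.06861e+02] 624 0.77
side bars 97 lo [-39.3 -37.9 273.7] med [-18.  -17.7 284.6] hi [ -9.5  18.9 348.9]
side body160 54 lo [-17.9 -25.4 163.7] med [-13.6  20.9 169.6] hi [ 13.4  23.7 174.7]
side body175 108 lo [-18.1 -22.2 175.3] med [ -8.4  16.7 185.5] hi [ 13.1  20.7 190. ]
side body190 241 lo [-18.3 -18.5 190.5] med [ -6.8  13.2 200. ] hi [ 13.   18.2 209.6]
side body210 221 lo [-18.6 -13.5 210.9] med [ -5.3   8.8 220.1] hi [ 13.   12.9 229.1]
side flange 156 lo [-15.7 -11.   96.6] med [ -6.8   3.8 116.8] hi [ 13.    8.5 123.3]
side tube x0,slope,z [-8.08000e-01  3.00000e-03  1.07053e+02] 335 0.62
wrist bars 2280 lo [-15.7 -15.5 277.1] med [ -6.4  -2.1 283.1] hi [  5.9  11.1 285.2]
wrist body160 92 lo [-16.7 -28.8 166.3] med [-11.6  18.3 170.6] hi [ 14.3  21.2 174.9]
wrist body175 182 lo [-16.8 -27.4 175.4] med [-11.9 -22.1 183.5] hi [ 14.   19.  189.8]
wrist body190 503 lo [-16.7 -22.9 190.5] med [ -5.5 -16.4 200.3] hi [ 11.9  16.  209.6]
wrist body210 509 lo [-17.4 -17.7 210.4] med [-10.2 -10.5 220.1] hi [  5.3  11.2 229.6]
wrist pin 257 lo [-17.7  -6.7 228.8] med [-13.7  -2.5 234.7] hi [ 15.8   1.  236.1]
wrist flange 383 lo [-15.3 -12.7 111.7] med [ -4.9  -7.2 122.3] hi [ 13.3   4.6 125.6]
wrist tube x0,slope,z [ 4.23000e-01 -1.00000e-03  1.09118e+02] 2351 0.45
```

Within each camera, the clamp centre sits 0.6–1.7 mm to the -x side of the tube axis in the line's frame. Along y it is centred on the flange pair. I'll correct by about +1.3 mm in local x and +0.5 mm in y while descending. Contact is expected about 72 mm below.

Emit:
step_arm:
  deltas:
    - [1.4, 0.1, -10, 0, 0, -0.003, 0.85]
    - [1.4, 0.1, -25, 0, 0, -0.003, 0.85]
    - [1.4, 0.1, -35, 0, 0, -0.003, 0.85]
    - [1.4, 0.1, -35, 0, 0, -0.003, 0.85]
    - [1.4, 0.1, -35, 0, 0, -0.003, 0.85]
  force: 35

```text
clock: 5.92
ee_pos: [0.4962, -0.1604, 0.2279]
tcp_rot: [[0.963, -0.0, 0.27], [-0.27, -0.0, 0.963], [-0.0, -1.0, -0.0]]
force: [-0.1, 0.1, -1.5]
width: 0.308
```

```bash
python3 - <<'E'
from h import *
a=-0.2713; ex=np.array([np.cos(a),np.sin(a)]); ey=np.array([-np.sin(a),np.cos(a)]); o0=np.array([.4954,-.1583])
o=status.get_obs(); print(o['clock'],o['ee_pos'],o['width'],o['force'],o['wrist_torque'])
ims=[]
for n,(x0,y0) in {'scene':(150,120),'side':(340,110),'wrist':(245,170)}.items():
    c=snap(n,n+'5');P=pts(c);im=c['image'];hsv=cv2.cvtColor(im,cv2.COLOR_RGB2HSV).astype(int)
    ims.append(cv2.resize(im[y0:y0+140,x0:x0+140,::-1],(266,266),interpolation=cv2.INTER_CUBIC))
    L=np.stack([(P[...,:2]-o0)@ex,(P[...,:2]-o0)@ey,P[...,2]],-1)*1000
    ok=(c['z_map']>0)&(abs(L[...,0])<60)&(abs(L[...,1])<140)
    org=(hsv[...,0]<16)&(hsv[...,1]>150)
    for nm,m in {'body':(L[...,2]>140)&(L[...,2]<175)&(abs(L[...,1])<40)&~org,'tines':(L[...,2]>129)&(L[...,2]<139)&(abs(L[...,1])<40)&~org,'fl':org&(abs(L[...,1])<25)&(L[...,2]>85)&(L[...,2]<126)}.items():
        Q=L[ok&m]; print(n,nm,len(Q),'lo',np.percentile(Q,2,0).round(1),'hi',np.percentile(Q,98,0).round(1))
    Q=L[ok&~org&(L[...,2]>98)&(L[...,2]<122)&(abs(L[...,1])<85)&(abs(L[...,1])>30)]
    from scipy.optimize import least_squares
    f=least_squares(lambda p:np.hypot(Q[:,0]-p[0]-p[1]*Q[:,1],Q[:,2]-p[2])-8,[0,0,105],loss='soft_l1',f_scale=1)
    print(n,'tube',f.x.round(3),len(Q))
cv2.imwrite('pics/c5.png',np.hstack(ims))
E
```

```text
5.925 [ 0.49617078 -0.16035771  0.22789237] 0.30809779854770847 [-0.07558214  0.14077107 -1.51247747] [ 0.06422797 -0.10359331  0.01392883]
scene body 438 lo [-14.1 -22.1 140.6] hi [ 18.2  19.6 174.4]
scene tines 73 lo [-14.2 -26.8 129.4] hi [ 18.4  23.4 138.6]
scene fl 176 lo [ -3.5 -10.9  97.6] hi [ 17.1   6.6 123.2]
scene tube [7.660e-01 1.000e-03 1.069e+02] 502
side body 324 lo [-16.4 -20.8 141.5] hi [ 14.9  20.9 174.5]
side tines 39 lo [-16.5 -24.7 129.8] hi [ 14.9  23.9 138. ]
side fl 121 lo [-16.5  -8.8  95.2] hi [ 13.3   9.2 123.3]
side tube [-7.99000e-01  2.00000e-03  1.07126e+02] 265
wrist body 682 lo [-15.  -26.1 141.1] hi [ 15.1  19.1 174.9]
wrist tines 68 lo [-15.  -28.4 131.9] hi [ 15.6  21.6 138.8]
wrist fl 314 lo [-15.3 -12.1 112.1] hi [  4.3   4.2 125.9]
wrist tube [ 4.10000e-01 -1.00000e-03  1.09143e+02] 2464
```

View pics/c5.png

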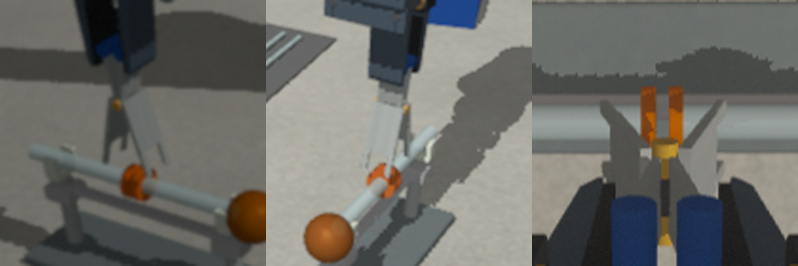

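The clamp is centred on the tube within about 0.4 mm (median over the cameras). The flange pair lies between the forks in all three views. Descending to just above the first possible tine/tube contact, then in small steps by feel.

Emit:
step_arm:
  deltas:
    - [-0.3, 0.1, -6, 0, 0, 0, 0.85]
    - [-0.3, 0.1, -12, 0, 0, 0, 0.85]
    - [-0.3, 0.1, -12, 0, 0, 0, 0.85]
    - [-0.3, 0.1, -12, 0, 0, 0, 0.85]

```text
clock: 6.58
ee_pos: [0.496, -0.1603, 0.2161]
tcp_rot: [[0.963, 0.0, 0.27], [-0.27, -0.0, 0.963], [0.0, -1.0, -0.0]]
force: [-0.2, 0.6, -0.3]
width: 0.304
```

Emit:
step_arm:
  deltas:
    - [0, 0, -2, 0, 0, 0, 0.85]
    - [0, 0, -2, 0, 0, 0, 0.85]

```text
clock: 6.82
ee_pos: [0.496, -0.1603, 0.214]
tcp_rot: [[0.963, 0.0, 0.27], [-0.27, -0.0, 0.963], [0.0, -1.0, -0.0]]
force: [0.0, 0.9, -1.1]
width: 0.3
```

Emit:
step_arm:
  deltas:
    - [0, 0, -2, 0, 0, 0, 0.85]
    - [0, 0, -2, 0, 0, 0, 0.85]

```text
clock: 7.08
ee_pos: [0.4959, -0.1602, 0.2119]
tcp_rot: [[0.963, -0.0, 0.27], [-0.27, -0.0, 0.963], [-0.0, -1.0, -0.0]]
force: [-0.1, 1.3, -0.7]
width: 0.301
```

Emit:
step_arm:
  deltas:
    - [0, 0, -2, 0, 0, 0, 0.85]
    - [0, 0, -2, 0, 0, 0, 0.85]

```text
clock: 7.32
ee_pos: [0.4958, -0.1602, 0.2097]
tcp_rot: [[0.963, -0.0, 0.27], [-0.27, -0.0, 0.963], [-0.0, -1.0, -0.0]]
force: [0.4, 0.4, -1.0]
width: 0.298
```

Emit:
step_arm:
  deltas:
    - [0, 0, -2, 0, 0, 0, 0.85]
    - [0, 0, -2, 0, 0, 0, 0.85]

```text
clock: 7.58
ee_pos: [0.4957, -0.1601, 0.2075]
tcp_rot: [[0.963, -0.001, 0.27], [-0.27, -0.0, 0.963], [-0.001, -1.0, -0.0]]
force: [0.2, 0.6, -0.9]
width: 0.297
```

Emit:
step_arm:
  deltas:
    - [0, 0, -2, 0, 0, 0, 0.85]
    - [0, 0, -2, 0, 0, 0, 0.85]

```text
clock: 7.82
ee_pos: [0.4956, -0.1601, 0.2054]
tcp_rot: [[0.963, -0.001, 0.27], [-0.27, -0.0, 0.963], [-0.001, -1.0, -0.0]]
force: [0.1, -0.8, -0.9]
width: 0.302
```

No contact so far. There is a small x drift from the repeated calls, so I'll correct it as I continue.

Emit:
step_arm:
  deltas:
    - [0.4, -0.2, -2, 0, 0, 0, 0.85]
    - [0.4, -0.2, -3, 0, 0, 0, 0.85]
    - [0.4, -0.2, -3, 0, 0, 0, 0.85]

```text
clock: 8.2
ee_pos: [0.4959, -0.1603, 0.2022]
tcp_rot: [[0.963, -0.001, 0.27], [-0.27, 0.0, 0.963], [-0.001, -1.0, -0.0]]
force: [0.4, 0.3, -0.3]
width: 0.302
```

Emit:
step_arm:
  deltas:
    - [0.1, 0, -2, 0, 0, 0, 0.85]
    - [0.1, 0, -3, 0, 0, 0, 0.85]
    - [0.1, 0, -3, 0, 0, 0, 0.85]

```text
clock: 8.57
ee_pos: [0.496, -0.1603, 0.1991]
tcp_rot: [[0.963, -0.001, 0.27], [-0.27, 0.0, 0.963], [-0.001, -1.0, -0.0]]
force: [0.7, 0.1, -1.0]
width: 0.303
```

```bash
python3 - <<'E'
from h import *
o=status.get_obs(); print(o['clock'],o['ee_pos'],o['width'],o['force'],o['wrist_torque'])
ims=[]
for n,(x0,y0) in {'scene':(150,120),'side':(340,110),'wrist':(245,170)}.items():
    c=snap(n,n+'6');im=c['image']
    ims.append(cv2.resize(im[y0:y0+140,x0:x0+140,::-1],(266,266),interpolation=cv2.INTER_CUBIC))
cv2.imwrite('pics/c6.png',np.hstack(ims))
E
```

```text
8.575 [ 0.49596579 -0.16027162  0.19911679] 0.30276673552310934 [ 0.66885177  0.12617948 -0.98192312] [ 0.09425277 -0.08989316 -0.04002406]
```

View pics/c6.png

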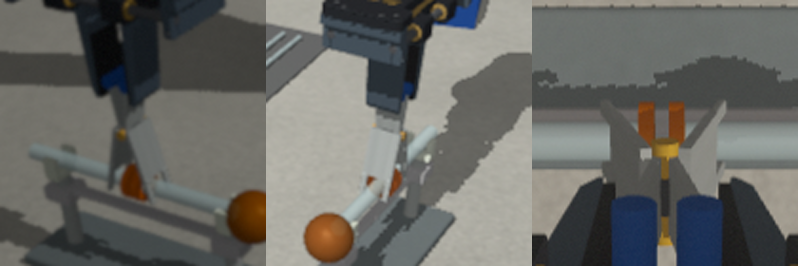

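The forks are astride both flanges and tubes, with clearance on both sides and no contact force (baseline Fz ≈ -0.8 N). Continuing toward the seat.

Emit:
step_arm:
  deltas:
    - [0, 0, -2, 0, 0, 0, 0.85]
    - [0, 0, -4, 0, 0, 0, 0.85]
    - [0, 0, -4, 0, 0, 0, 0.85]

```text
clock: 9.1
ee_pos: [0.4959, -0.1603, 0.195]
tcp_rot: [[0.963, -0.001, 0.27], [-0.27, 0.0, 0.963], [-0.001, -1.0, -0.0]]
force: [0.1, -0.2, -0.3]
width: 0.3
```

Emit:
step_arm:
  deltas:
    - [0, 0, -1.5, 0, 0, 0, 0.85]
    - [0, 0, -1.5, 0, 0, 0, 0.85]

```text
clock: 9.35
ee_pos: [0.4959, -0.1603, 0.1935]
tcp_rot: [[0.963, -0.001, 0.27], [-0.27, 0.0, 0.963], [-0.001, -1.0, -0.0]]
force: [0.8, 0.8, -1.0]
width: 0.303
```

Emit:
step_arm:
  deltas:
    - [0, 0, -1, 0, 0, 0, 0.85]
    - [0, 0, -1, 0, 0, 0, 0.85]

```text
clock: 9.6
ee_pos: [0.4961, -0.1604, 0.1927]
tcp_rot: [[0.963, -0.001, 0.27], [-0.27, 0.0, 0.963], [-0.001, -1.0, -0.0]]
force: [-0.2, 0.1, 4.2]
width: 0.302
```

Contact: Fz jumped by about 5 N. I'll press slightly more to confirm the seat.

Emit:
step_arm:
  deltas:
    - [0, 0, -0.5, 0, 0, 0, 0.85]
    - [0, 0, -0.5, 0, 0, 0, 0.85]

```text
clock: 9.85
ee_pos: [0.4962, -0.1604, 0.1923]
tcp_rot: [[0.963, -0.001, 0.27], [-0.27, -0.0, 0.963], [-0.001, -1.0, -0.0]]
force: [-0.5, -0.0, 4.8]
width: 0.3
```

```bash
python3 - <<'E'
from h import *
F=[]
ims=[]
for n,(x0,y0) in {'scene':(150,120),'side':(340,110),'wrist':(245,170)}.items():
    c=snap(n,n+'7');im=c['image']
    ims.append(cv2.resize(im[y0:y0+140,x0:x0+140,::-1],(266,266),interpolation=cv2.INTER_CUBIC))
    o=status.get_obs(); print(o['clock'],o['ee_pos'],o['width'],o['force'],o['wrist_torque'])
cv2.imwrite('pics/c7.png',np.hstack(ims))
E
```

```text
9.9 [ 0.49620585 -0.16039536  0.19230971] 0.3016837575173327 [-0.30779215 -0.74556045  5.57426526] [0.15249858 0.01748101 0.03796454]
9.95 [ 0.49620065 -0.16043415  0.19230153] 0.30041279497087675 [ 0.43862283 -0.19669576  6.24124031] [0.14582335 0.04343743 0.02406986]
10.0 [ 0.49620134 -0.16039927  0.19231652] 0.30535218841834805 [ 0.61508375 -0.30641985  5.62816598] [ 0.08503558  0.04244423 -0.03993435]
```

View pics/c7.png

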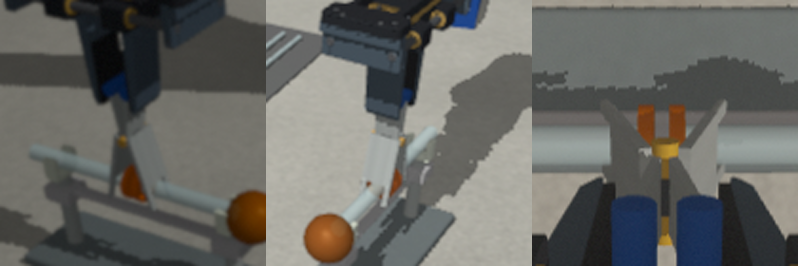

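Steady at about 6.5 N net (Fz ≈ 5.8 against a baseline of -0.8), within the 4–10 N window, and the depth matches the measured tube height. Letting the clamp close gradually.

Emit:
step_arm:
  deltas:
    - [0, 0, 0, 0, 0, 0, 0.66]
    - [0, 0, 0, 0, 0, 0, 0.62]
    - [0, 0, 0, 0, 0, 0, 0.58]
    - [0, 0, 0, 0, 0, 0, 0.54]
    - [0, 0, 0, 0, 0, 0, 0.5]

```text
clock: 10.62
ee_pos: [0.4961, -0.1605, 0.1922]
tcp_rot: [[0.963, -0.001, 0.27], [-0.27, -0.0, 0.963], [-0.001, -1.0, -0.001]]
force: [0.6, -1.7, -0.6]
width: 0.498
```

```bash
python3 - <<'E'
from h import *
ims=[]
for n,(x0,y0) in {'scene':(150,120),'side':(340,110),'wrist':(245,170)}.items():
    c=snap(n,n+'8');im=c['image']
    ims.append(cv2.resize(im[y0:y0+140,x0:x0+140,::-1],(266,266),interpolation=cv2.INTER_CUBIC))
    o=status.get_obs(); print(o['clock'],o['ee_pos'],o['width'],o['force'],o['wrist_torque'])
cv2.imwrite('pics/c8.png',np.hstack(ims))
E
```

```text
10.675 [ 0.49604424 -0.16046499  0.19210868] 0.4983584246575421 [-0.54981839 -0.03467459 -0.89274278] [-0.02932679 -0.02380397  0.00101346]
10.725 [ 0.4960194  -0.1604646   0.19210511] 0.5022639154034644 [-0.36635446  0.18789422  0.0135409 ] [-0.08367073 -0.05453317  0.0176232 ]
10.775 [ 0.49603386 -0.16045679  0.19211345] 0.5006645781981416 [ 0.72686069 -0.03685201 -0.52837988] [-0.11133096 -0.0660171  -0.03663037]
```

View pics/c8.png

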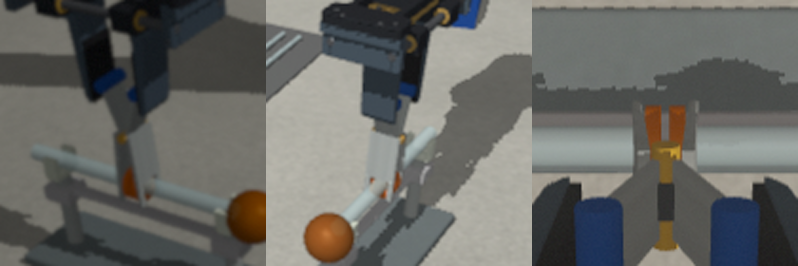

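The jaws are nearly on the flanges, upright and centred. Continuing to release.

Emit:
step_arm:
  deltas:
    - [0, 0.5, 0, 0, 0, 0, 0.48]
    - [0.3, 1, 0, 0, 0, 0, 0.46]
    - [0.5, 1.5, 0, 0, 0, 0, 0.44]
    - [0.5, 1.5, 0, 0, 0, 0, 0.4]
    - [0.5, 1.5, 0, 0, 0, 0, 0.3]

```text
clock: 11.4
ee_pos: [0.4966, -0.159, 0.1922]
tcp_rot: [[0.963, -0.001, 0.27], [-0.27, -0.0, 0.963], [-0.001, -1.0, -0.0]]
force: [0.2, 0.4, -0.5]
width: 0.678
```

Emit:
step_arm:
  deltas:
    - [0, 0, 0, 0, 0, 0, 0.1]
    - [0, 0, 0, 0, 0, 0, 0]
    - [0, 0, 0, 0, 0, 0, 0]
    - [0, 0, 0, 0, 0, 0, 0]

```text
clock: 11.9
ee_pos: [0.4966, -0.159, 0.1922]
tcp_rot: [[0.963, -0.001, 0.27], [-0.27, -0.0, 0.963], [-0.001, -1.0, -0.0]]
force: [0.3, -0.4, -0.4]
width: 0.994
```

```bash
python3 - <<'E'
from h import *
ims=[]
for n,(x0,y0) in {'scene':(150,120),'side':(340,110),'wrist':(245,170)}.items():
    c=snap(n,n+'9');im=c['image']
    ims.append(cv2.resize(im[y0:y0+140,x0:x0+140,::-1],(266,266),interpolation=cv2.INTER_CUBIC))
    o=status.get_obs(); print(o['clock'],o['ee_pos'],o['width'],o['force'],o['wrist_torque'])
cv2.imwrite('pics/c9.png',np.hstack(ims))
E
```

```text
11.95 [ 0.49660266 -0.15899933  0.19222383] 0.9966200781866114 [ 0.17874945  0.24684274 -0.75420854] [ 0.06620883 -0.05157719  0.06827241]
12.0 [ 0.49662887 -0.15900412  0.19223003] 1.0026164670842488 [-0.65595207 -0.55252533 -0.13803148] [ 0.09896668 -0.06550109 -0.03132959]
12.05 [ 0.49661071 -0.15897845  0.19220642] 1.000622132974323 [0.53763182 0.71103333 0.08110632] [ 0.09535263 -0.0806032  -0.00928723]
```

View pics/c9.png

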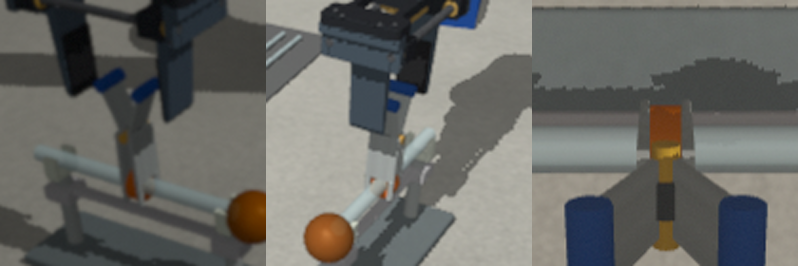

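The flanges now meet with no gap (wrist crop, (666,125)), and the clamp is upright and free of the fingers. Retreating straight up.

Emit:
step_arm:
  deltas:
    - [0, 0, 5, 0, 0, 0, 0]
    - [0, 0, 25, 0, 0, 0, 0]
    - [0, 0, 60, 0, 0, 0, 0]
    - [0, 0, 100, 0, 0, 0, 0]
    - [0, 0, 100, 0, 0, 0, 0]

```text
clock: 12.68
ee_pos: [0.4979, -0.1596, 0.2953]
tcp_rot: [[0.963, 0.004, 0.27], [-0.27, -0.002, 0.963], [0.005, -1.0, -0.001]]
force: [0.9, 0.2, -0.5]
width: 1.001
```

```bash
python3 - <<'E'
from h import *
a=-0.2713; ex=np.array([np.cos(a),np.sin(a)]); ey=np.array([-np.sin(a),np.cos(a)]); o0=np.array([.4954,-.1583])
o=status.get_obs(); print(o['clock'],o['ee_pos'],o['force'])
ims=[]
for n,(x0,y0) in {'scene':(130,120),'side':(320,110),'wrist':(225,170)}.items():
    c=snap(n,n+'10');im=c['image'];P=pts(c);hsv=cv2.cvtColor(im,cv2.COLOR_RGB2HSV).astype(int)
    ims.append(cv2.resize(im[y0:y0+180,x0:x0+180,::-1],(266,266),interpolation=cv2.INTER_CUBIC))
    L=np.stack([(P[...,:2]-o0)@ex,(P[...,:2]-o0)@ey,P[...,2]],-1)*1000
    ok=(c['z_map']>0)&(abs(L[...,0])<30)&(abs(L[...,1])<40)&(L[...,2]>80)&(L[...,2]<240)
    for nm,m in {'bars':(hsv[...,0]>100)&(hsv[...,0]<130)&(hsv[...,1]>120),'fl':(hsv[...,0]<16)&(hsv[...,1]>150)&(L[...,2]<126)}.items():
        Q=L[ok&m]; print(n,nm,len(Q),np.percentile(Q,2,0).round(1),np.percentile(Q,98,0).round(1))
cv2.imwrite('pics/c10.png',np.hstack(ims))
E
```

```text
12.675 [ 0.49792482 -0.15955613  0.29530522] [ 0.90544661  0.19332195 -0.4964553 ]
scene bars 209 [-12.  -21.  204.3] [ 16.8  25.4 212.8]
scene fl 49 [  8.2  -6.3 101.8] [ 18.6   5.6 121.4]
side bars 174 [-15.1 -19.2 204.1] [ 13.1  26.6 213.2]
side fl 14 [-17.4  -2.1  94.9] [ -4.7  15.4 116.7]
wrist bars 1153 [-14.3 -24.1 210. ] [ 14.6  23.6 215.5]
wrist fl 94 [-15.3  -6.  110.2] [ -9.    4.  122.4]
```

View pics/c10.png

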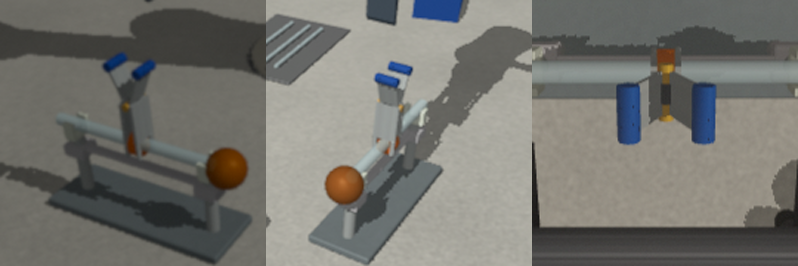

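View pics/scene10.png

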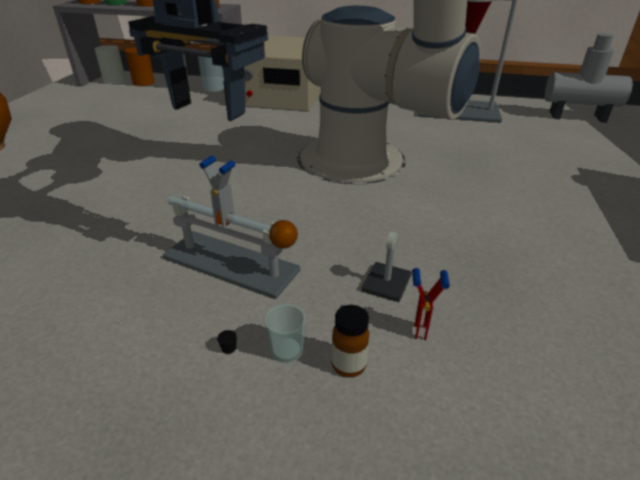

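The clamp stands upright on the closed flange pair (scene ~(221,200)). The bystanders haven't moved and the gripper is clear. Handing in.

```bash
python3 -c "
from h import *
print(ctrl.close_job()); print(status.get_obs()['clock'])"
```

```text
the job is handed in; nothing more can be done
None
the job is handed in; nothing more can be done
```

I moved the steel, blue-winged clamp from its post onto the glass line, let it close on the flanges, backed the gripper off straight up and handed the job in after about 13 s. No verdict was given.

- **Seating:** I lowered the clamp by feel. Contact came at a TCP height of about 193 mm, and I held it at about 6.5 N net, inside the 4–10 N window. No reading went near 14 N.
- **Last checks:** in all three camera views the clamp stands upright. The flanges meet with no visible gap; the scene camera measures the pair at about 12 mm, down from 18 mm. The gripper was about 100 mm clear, and the bottle, beaker and stopper had not moved.
- **Disagreements:** the cameras differed by 1–2 mm, within their calibration. The scene camera put the clamp 1.3 mm off the tube axis, while the other two put it within 0.2 mm. It seated with no sideways force, and nothing failed.

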